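Get the hemmed-in saw flange out and mount it

TASK

The saw flange lies in the lane of the storage board, hemmed in by the tape measure and the round tin. Set the tape measure and the tin upright on the black rubber mat, leaving the flange where it lies until both are there and let go; then seat the flange flat on the steel stub that fits its bore. Only once it is seated, put the tape measure and the tin back upright on the board, each in the very spot where it stood before, the tape measure again lying lengthwise along the board; do not shift the grease tub or the loose offcut.

Things in the scene. Friction and masses are not known exactly. Their poses are not given: they have to be found in the camera images.
- flange: Grey steel saw flange, a stepped ring, outside diameter 62, bore diameter about 29, 12 mm thick, 0.16 kg, lying flat in the lane of the board. Origin: centre of its underside; z up along its axis. Grasped across its 62 mm diameter, a finger at each end along the lane (board y), once the tape measure and the tin are away.
- tape: Yellow tape measure standing upright, 34 (x) x 71 (y) x 64 (z) mm, 0.25 kg; it is grasped across its flat sides, which are 32 mm apart along its x. Origin: centre of its underside; y is its long way, at the start within about 0.1 rad of the board's y. It stands at one end of the board and rocks very slightly (under 0.05 rad) on its rounded underside.
- tin: Round grey tin with lid, diameter 66 (lid 68, from 30 mm up), 39 mm tall, 0.22 kg. Origin: centre of its underside, z up. It stands at the other end of the board; tape measure and tin may be either way round.
- board: Fixed plywood board, 100 (x) x 240 (y) mm, top 12 mm above the bench. Two dark cheeks, each 12 (x) x 56 (y) mm, tops 32 mm above the bench, stand in its middle with a 72 mm lane between them along y; the flange lies in the lane at mid-board. Tape measure and tin stand about 75 mm either side of it along y, less than a finger's room from it. Origin: centre of its underside; y is its long way.
- mat: Fixed black rubber mat, 120 (x) x 190 (y) x 3 mm thick, flat on the bench: the side area. Origin: centre of its underside; y is its long way.
- slim_stub: Fixed steel stub that fits the flange: base plate 80 x 80 x 8 mm, on it a round shoulder of diameter 48 up to 18 mm above the bench, and from there a post of diameter 18 up to 44 mm with a chamfered tip (4 mm). Origin: centre of the underside of the plate, z up along the post.
- slim_stub_seat (a point): Centre of the shoulder's top face of the slim stub, 18 mm above the bench, where the flange's underside rests when it is seated.
- thick_stub: Fixed steel stub of the same make and height, but with a post of diameter 35, too thick for the flange. Origin: centre of the underside of its plate. (To the right, in front of where a stub or the mat may stand, a fixed toggle clamp 140 mm tall is screwed to the bench near x 0.46, y -0.30: come in above it.)
- tub: Bystander: round tub of grease with black lid, diameter 70, 50 mm tall, standing on the bench. Origin: centre of its underside. Leave it alone.
- offcut: Bystander: loose wooden offcut, 45 x 95 x 22 mm, lying on the bench left of the board. Origin: centre of its underside. Leave it alone.
Not all that is in view belongs to the job. Leave any red or yellow look-alike of the flange alone.

How it is judged (in metres and radians):
On the way, in this order (a step that is already met when the one before it is completed fails the run):
1. tape measure and tin both stand upright on the mat, let go, the flange still in its lane (x of tape in the frame of mat between -0.06 and 0.06 m and y of tape in the frame of mat between -0.095 and 0.095 m and z of each of tape, tin in the frame of mat below 0.008 m and angle between each of tape, tin's own z axis and vertical below 0.15 rad and x of tin in the frame of mat between -0.06 and 0.06 m and y of tin in the frame of mat between -0.095 and 0.095 m and linear speed of each of tape, tin below 0.02 m/s and angular speed of each of tape, tin below 1 rad/s and contact force between the fingers and tape below 0.1 N and contact force between the fingers and tin below 0.1 N and distance of flange from where it was at the start of the episode below 0.02 m), for 0.2 s.
2. the flange is seated flat on the slim stub and let go, tape measure and tin still on the mat (horizontal distance between flange and slim_stub_seat below 0.008 m and z of flange in the frame of slim_stub_seat between -0.004 and 0.004 m and angle between flange's own z axis and vertical below 0.08 rad and linear speed of flange below 0.02 m/s and angular speed of flange below 1 rad/s and contact force between the fingers and flange below 0.1 N and x of tape in the frame of mat between -0.06 and 0.06 m and y of tape in the frame of mat between -0.095 and 0.095 m and z of each of tape, tin in the frame of mat below 0.008 m and angle between each of tape, tin's own z axis and vertical below 0.15 rad and x of tin in the frame of mat between -0.06 and 0.06 m and y of tin in the frame of mat between -0.095 and 0.095 m), for 0.2 s.
At the end, for the whole second after the job is handed in: The flange lies flat on the shoulder of the slim stub (within 8 mm sideways, 4 mm in height), the tape measure and the tin stand upright on the board, each within 15 mm of where it stood at the start, the tape measure's long side within 0.25 rad of the board's; all are released and at rest (horizontal distance between flange and slim_stub_seat below 0.008 m and z of flange in the frame of slim_stub_seat between -0.004 and 0.004 m and angle between flange's own z axis and vertical below 0.08 rad and distance of each of tape, tin from where it was at the start of the episode below 0.015 m and angle between the y axis of tape and the y axis of board, either way round below 0.25 rad and angle between each of tape, tin's own z axis and vertical below 0.15 rad and linear speed of each of flange, tape, tin below 0.02 m/s and angular speed of each of flange, tape, tin below 1 rad/s and contact force between the fingers and flange below 0.1 N and contact force between the fingers and tape below 0.1 N and contact force between the fingers and tin below 0.1 N); the robot touches nothing.
It fails at once if the grease tub or the loose offcut is shifted by more than 20 mm (distance of any of tub, offcut from where it was at the start of the episode above 0.02 m).
It also fails if it takes over 125 s, if anything falls off the work surface, if the arm or the gripper's body presses on something with over 40 N, if the wrist force passes 120 N, or if a joint passes its speed limit or range.

ROBOT

A 7-joint arm with a two-finger parallel gripper is mounted at the origin on a cart in front of the work surface, level with it; the furniture and walls round the work are solid. World frame = base frame: x ahead of the robot, y to its left, z up, the work surface at z = 0. Lengths are in mm, angles in rad, forces in N, time in s.
With the tool pointing down it reaches from about 400 to 900 mm from the base axis. Payload 5.6 kg.
Tool frame: the origin (TCP) lies at the very end of the fingers, on their centre line; the grasp point (between the pads) lies 19 mm behind it; z points along the fingers, y is the line along which they close (so a half turn about z gives the same grasp; the last joint's range is limited). The gripper opens to 92 mm and grips with 3 to 60 N. Pads are 20 mm wide; open, the fingers measure 128 mm over their backs; the gripper's body (75 mm by 189 mm) begins 69 mm behind the grasp point.
Start: joints at [1.141, 0.468, -0.012, 1.603, 0.006, 1.071, -0.056], TCP at [245.157, -602.002, 214.592] pointing down, gripper open.
Joint ranges: [-2.53, 2.53], [-0.31, 2.02], [-1.57, 1.55], [0.28, 2.44], [-1.29, 4.43], [0.15, 1.84], [-2.92, 2.92]. Speed limits (rad/s): [2.57, 2.57, 3.14, 3.14, 3.14, 3.14, 3.14].

INTERFACE

Orientations are given as [roll, pitch, yaw] about the fixed x, y, z axes, in that order (R = Rz(yaw) Ry(pitch) Rx(roll)).
In Python, from rig import * gives the robot as it stands.
- The arm moves only by the tool servo_tool, never from a script. Its arguments are lists of equal length, an entry for each row: "slide": the shift along the tool's x, y, z in units of 40 mm (1.0 is 40 mm), a list of three; "turn": the turn, a rotation vector about the tool's x, y, z in units of 6 degrees (1.0 is 6 degrees), a list of three. In form: {"slide": [[tx, ty, tz], ...], "turn": [[rx, ry, rz], ...]}. A call has 1 to 8 rows; each row shifts and turns the commanded pose from where the row before left it, along the tool's axes as they then stand; what a row does not reach is not made up. A row lasts 1/12 s, in which the tool goes at most 41.7 mm and 7.16 degrees, less where a joint would pass 70% of its speed; a pose out of reach is approached as far as the arm can. A call is refused whole if a number of a shift passes 1 or a number of a turn 1, either way. A call with a gripper value outside its range is refused whole. "fingers" is the closure, from 0 (fully open) to 1 (shut), set as the call begins (left out, the last holds). The fingers move at their own pace and stop on an object; "newtons" is the grip in N (left out, the last holds). Time passes only in rows, so rows that do not move let the fingers close. It gives the time, the measured TCP pose, the force, the opening and the grip force at its end, in the units of the state.
- get_obs(): the state, without advancing time (a new reading comes with each control period).
- snapshot(name): name is "scene" or "side" or "wrist"; returns a dict with "color" (400x640x3 uint8, blue, green, red), "camera_matrix" (3x3 intrinsics, pixels), "k1" (the pictures are not rectified: a ray, as slopes to the right and down, at radius r is drawn at 1 + k1 r^2 times it, then the intrinsics apply), "rvec" (rotation vector, rad) and "tvec" (3), from world to camera coordinates, as OpenCV has them; the wrist camera has in their place "T_tool_cam" (4x4, takes a point from camera to tool coordinates, whose origin is the TCP and whose axes are the flange's). Camera axes: x right, y down, z forward; pixel columns grow to the right and rows downward; lengths in mm; the calibration is good to about 2 mm. A picture is of the moment at which its call begins: read the wrist's pose just before it. There is no depth.
- job_done(): hands the job in; it is judged then, once.
The state is a dict: "time_s": time; "qpos": joint angles; "joint_velocities": joint speeds; "tau": joint torques, N m; "eef_pos": TCP position; "ee_rot": TCP orientation; "force": force on the tool from outside, world axes, zero at the start; "wrist_torque": the same for the moment, N m; "finger_gap": opening from 0.0 (shut) to 1.0 (fully open); "grasp_force": force on a finger pad.
Only numpy, scipy, OpenCV 4.12 (cv2) and the standard library are available. Lean on these libraries where they do the work, as an engineer would, in place of code of your own. Each camera call takes 0.05 s, during which the arm holds its last target. There are 200 camera calls.

## Working session

There is one attempt and no reset: what is moved stays moved. The work goes in short steps, Python scripts to look and compute and a tool call to move; the robot and the scene stay as the last step left them, time stands still between calls to the robot, and variables do not carry over. Pictures are saved under pics/ and viewed, at most 14 in all, crops included, and the job is handed in when it is done.

Besides the shell and the picture viewer there is one more tool, called as name(argument=value, ...) on one line, values as JSON. servo_tool: Moves the arm, as the interface text tells. Its arguments: {"type":"object","properties":{"slide":{"type":"array","items":{"type":"array","items":{"type":"number"}}},"turn":{"type":"array","items":{"type":"array","items":{"type":"number"}}},"fingers":{"type":"number"},"newtons":{"type":"number"}},"required":["slide","turn"]}

```bash
mkdir -p pics; ls; cat > h.py <<'E'
from rig import *
import numpy as np, cv2
from scipy.spatial.transform import Rotation as R
def cam(s,T=None):
    if 'rvec' in s:
        M=cv2.Rodrigues(np.array(s['rvec'],float))[0]; t=np.array(s['tvec'],float).ravel()
        return M,t
    o=T; Rt=R.from_euler('xyz',o['ee_rot']).as_matrix(); p=np.array(o['eef_pos'])
    W=np.eye(4);W[:3,:3]=Rt;W[:3,3]=p
    C=np.linalg.inv(W@np.array(s['T_tool_cam'])); return C[:3,:3],C[:3,3]
def ray(s,uv,z,o=None):
    """world points at height z for pixels"""
    M,t=cam(s,o); K=np.array(s['camera_matrix']); out=[]
    for u,v in np.atleast_2d(uv):
        d=np.array([(u-K[0,2])/K[0,0],(v-K[1,2])/K[1,1]]); x=d.copy()
        for _ in range(30): x=d/(1+s['k1']*(x@x))
        w=M.T@np.r_[x,1]; c=-M.T@t; out.append(c+w*(z-c[2])/w[2])
    return np.array(out)
def proj(s,P,o=None):
    M,t=cam(s,o); K=np.array(s['camera_matrix']); c=np.atleast_2d(P)@M.T+t
    x=c[:,:2]/c[:,2:]; x=x*(1+s['k1']*(x**2).sum(1,keepdims=True)); return x*[K[0,0],K[1,1]]+K[:2,2]
E
python3 - <<'E'
from h import *
import pickle
o=get_obs(); print(o)
S={'o':o}
for n in('scene','side','wrist'):
    s=snapshot(n); S[n]=s; cv2.imwrite(f'pics/{n}0.png',s['color'])
    print({k:v for k,v in s.items() if k!='color'})
pickle.dump(S,open('s0.pkl','wb'))
E
```

```text
pics
{'time_s': 0.0, 'qpos': array([ 1.14098386,  0.46837954, -0.0115963 ,  1.60361535,  0.00598405,
        1.07135954, -0.05627795]), 'joint_velocities': array([ 0.0006024 ,  0.00111835,  0.0001278 ,  0.0010677 ,  0.00032989,
       -0.00058636,  0.0008569 ]), 'tau': array([ 2.61311316e-04, -5.20570743e+01, -1.18373524e-02, -2.43745154e+01,
       -5.66919032e-02,  1.71574153e-02,  1.49217140e-04]), 'eef_pos': array([ 244.92608474, -601.47425762,  213.6422166 ]), 'ee_rot': array([-3.13986895e+00,  1.10324843e-04,  3.86757121e-01]), 'force': array([-0.30571098, -0.03701184, -0.77361472]), 'wrist_torque': array([-0.00902687, -0.04261545,  0.00967396]), 'grasp_force': 0.0, 'finger_gap': 1.0040965827858555}
{'camera_matrix': array([[466.09562075,   0.        , 321.14461129],
       [  0.        , 466.09562075, 209.83118919],
       [  0.        ,   0.        ,   1.        ]]), 'k1': -0.10732330298155329, 'rvec': array([ 0.58828599, -2.41016422,  1.43458538]), 'tvec': array([ 505.1902383 ,  142.77242505, 1363.40167111])}
{'camera_matrix': array([[479.37718731,   0.        , 323.47207519],
       [  0.        , 479.37718731, 198.63664024],
       [  0.        ,   0.        ,   1.        ]]), 'k1': -0.03649995703737083, 'rvec': array([ 0.71888044, -2.38006212,  1.40888289]), 'tvec': array([ 497.28851856,  160.9623754 , 1036.75279088])}
{'camera_matrix': array([[277.74765825,   0.        , 323.07671633],
       [  0.        , 277.74765825, 199.14456128],
       [  0.        ,   0.        ,   1.        ]]), 'k1': -0.03458048976634958, 'T_tool_cam': array([[-2.85464870e-05, -9.59943317e-01, -2.80194266e-01,
         7.92108799e+01],
       [ 9.99999991e-01,  9.86862563e-06, -1.35690885e-04,
        -5.20708683e-01],
       [ 1.33020691e-04, -2.80194267e-01,  9.59943308e-01,
        -1.71184113e+02],
       [ 0.00000000e+00,  0.00000000e+00,  0.00000000e+00,
         1.00000000e+00]])}
```

View pics/scene0.png

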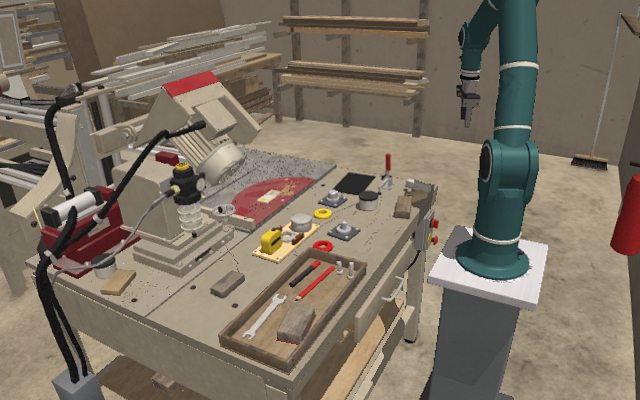

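View pics/side0.png

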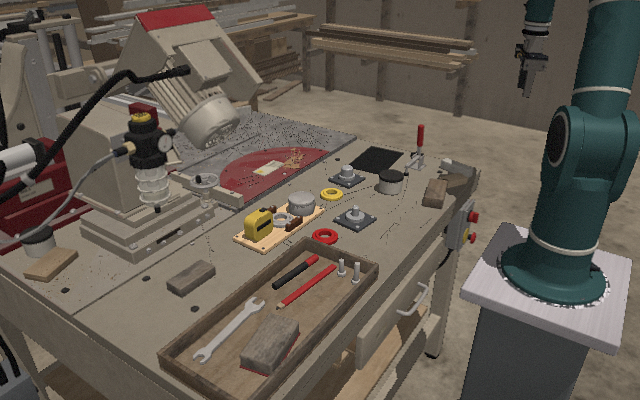

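The scene and side views show the following:
- **Board:** side view around (280,228), with the yellow tape (258,225) at one end, the tin (302,203) at the other and the flange (282,218) between them.
- **Look-alikes to leave alone:** a red ring (325,237) and a yellow ring (331,194).
- **Stubs:** one at (355,217) and one at (347,176).
- **Other items:** mat (378,160), tub (391,182), clamp (418,150).

I'll enlarge the side view.

```bash
python3 - <<'E'
import cv2
a=cv2.imread('pics/side0.png'); cv2.imwrite('pics/side0c.png',cv2.resize(a[140:260,230:430],None,fx=4,fy=4,interpolation=cv2.INTER_CUBIC))
E
```

```text
(no output)
```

View pics/side0c.png

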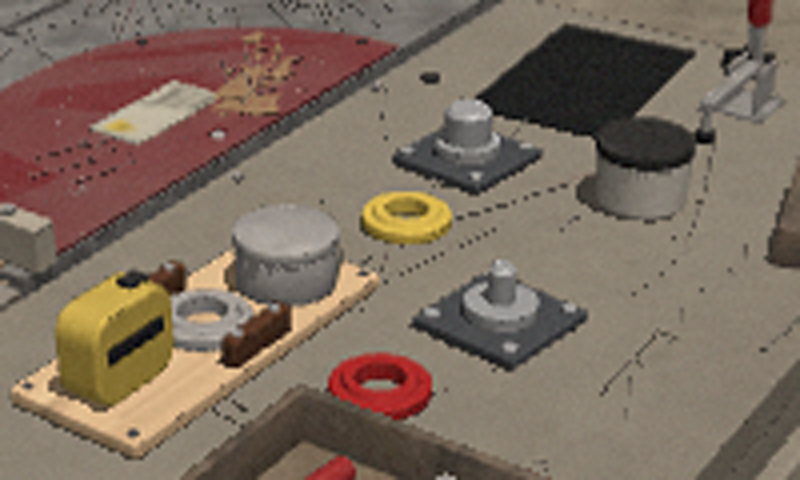

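Slim stub (crop 502,300; thin post) is at about (464,57). The thick one (crop 468,130; fat post) is at about (602,-134). Board centre is about (603,180) with yaw ≈ -0.04, and the mat is at about (600,-315). The board edges come out at 97 x 238 and the mat at 113 x 190, both consistent with the given sizes. Next I turn the tool to yaw ≈ 1.53, rise, and go over the board.

servo_tool(slide=[[0, 0, -0.4], [0, 0, -0.5], [0, 0, -0.5], [0, 0, -0.5], [0, 0, -0.5], [0, 0, -0.5], [0, 0, -0.5], [0, 0, -0.4]], turn=[[0, 0, -1], [0, 0, -1], [0, 0, -1], [0, 0, -1], [0, 0, -1], [0, 0, -1], [0, 0, -1], [0, 0, -1]], fingers=0)

```text
time_s: 0.82
eef_pos: [245.1, -602.1, 368.0]
ee_rot: [3.141, 0.001, 1.23]
force: [-0.4, -0.1, -0.2]
finger_gap: 1.001
grasp_force: 0.0
```

servo_tool(slide=[[0.5, 0.4, 0], [0.8, 0.5, 0], [0.8, 0.5, 0], [0.8, 0.5, 0], [0.8, 0.5, 0], [0.8, 0.5, 0], [0.8, 0.5, 0], [0.8, 0.5, 0]], turn=[[0, 0, -1], [0, 0, -1], [0, 0, -0.95], [0, 0, 0], [0, 0, 0], [0, 0, 0], [0, 0, 0], [0, 0, 0]])

```text
time_s: 1.48
eef_pos: [424.7, -375.5, 366.4]
ee_rot: [-3.141, -0.0, 1.533]
force: [1.0, -0.1, 0.3]
finger_gap: 1.002
grasp_force: 0.0
```

servo_tool(slide=[[0.95, 0.24, 0.1], [0.95, 0.24, 0.1], [0.95, 0.24, 0.1], [0.95, 0.24, 0.1], [0.95, 0.24, 0.1], [0.95, 0.24, 0.1], [0.95, 0.24, 0.1], [0.95, 0.24, 0.1]], turn=[[0, 0, 0], [0, 0, 0], [0, 0, 0], [0, 0, 0], [0, 0, 0], [0, 0, 0], [0, 0, 0], [0, 0, 0]])

```text
time_s: 2.15
eef_pos: [512.2, -74.5, 334.4]
ee_rot: [3.141, 0.001, 1.533]
force: [1.0, 0.1, -0.1]
finger_gap: 1.0
grasp_force: 0.0
```

servo_tool(slide=[[0.95, 0.24, 0.1], [0.95, 0.24, 0.1], [0.95, 0.24, 0.1], [0.95, 0.24, 0.1], [0.95, 0.24, 0.1], [0.95, 0.24, 0.1], [0.95, 0.24, 0.1], [0, 0, 0]], turn=[[0, 0, 0], [0, 0, 0], [0, 0, 0], [0, 0, 0], [0, 0, 0], [0, 0, 0], [0, 0, 0], [0, 0, 0]])

```text
time_s: 2.82
eef_pos: [587.9, 196.1, 305.1]
ee_rot: [-3.139, -0.005, 1.544]
force: [-2.1, -0.3, 0.4]
finger_gap: 0.998
grasp_force: 0.0
```

```bash
python3 - <<'E'
from h import *
import pickle
o=get_obs(); s=snapshot('wrist'); pickle.dump((o,s),open('w1.pkl','wb'))
print(o['eef_pos'],o['ee_rot'],o['joint_velocities'].round(3))
cv2.imwrite('pics/w1.png',s['color'])
E
```

```text
[587.92041557 196.05538099 305.0643365 ] [-3.138756   -0.00532026  1.54389907] [ 0.074 -0.051  0.042  0.046 -0.003  0.032  0.085]
```

View pics/w1.png

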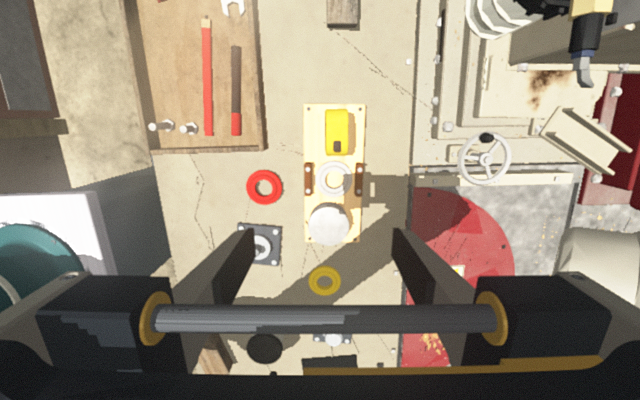

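servo_tool(slide=[[0.45, 0.1, 0.7], [0.45, 0.1, 0.7], [0.45, 0.05, 0.7], [0, 0, 0], [0, 0, 0], [0, 0, 0]], turn=[[0, 0, 0], [0, 0, 0], [0, 0, 0], [0, 0, 0], [0, 0, 0], [0, 0, 0]])

```text
time_s: 3.37
eef_pos: [602.2, 239.2, 223.6]
ee_rot: [3.14, 0.0, 1.532]
force: [0.8, -0.6, 0.4]
finger_gap: 0.997
grasp_force: 0.0
```

```bash
python3 - <<'E'
from h import *
import pickle
o=get_obs(); s=snapshot('wrist'); pickle.dump((o,s),open('w2.pkl','wb'))
print(o['eef_pos'],o['ee_rot'],o['joint_velocities'].round(3))
P=proj(s,[[556,60,12],[556,300,12],[652,300,12],[652,60,12]],o); print(P.round())
x0,y0=(P.min(0)-8).astype(int); x1,y1=(P.max(0)+8).astype(int); y0=max(y0,0)
print(x0,y0,x1,y1); f=min(800/(x1-x0),600/(y1-y0)); f=int(f); print(f)
cv2.imwrite('pics/w2.png',cv2.resize(s['color'][y0:y1,x0:x1],None,fx=f,fy=f,interpolation=cv2.INTER_CUBIC))
E
```

```text
[602.16442715 239.17379442 223.58383435] [3.14042840e+00 4.82661077e-04 1.53181461e+00] [ 0.009 -0.021 -0.003 -0.014  0.001 -0.003 -0.004]
[[298. 289.]
 [287. 134.]
 [358. 131.]
 [359. 287.]]
279 123 366 296
3
```

View pics/w2.png

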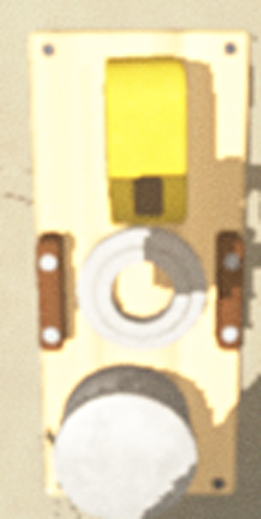

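```bash
python3 - <<'E'
from h import *
import pickle
o,s=pickle.load(open('w2.pkl','rb'))
f=lambda L:(np.array(L,float)+.5)/3-.5+[279,123]
def show(n,L,z): print(n,ray(s,f(L),z,o)[:,:2].round(1).tolist())
show('board TL TR BL BR',[(30,33),(250,33),(48,494),(238,492)],12)
show('tin L R T',[(54,455),(196,455),(125,391)],51)
show('flange L R T B',[(78,286),(207,286),(142,227),(142,346)],16)
show('bore',[(110,288),(173,288),(142,258),(142,320)],22)
for z in(20,40,60,76): show('tape T B z%d'%z,[(147,58),(147,221)],z)
for z in(20,40,70,76): show('tape L R upper, lower z%d'%z,[(107,75),(187,75),(113,205),(187,205)],z)
# side cam tape corners
S=pickle.load(open('s0.pkl','rb')); ss=S['side']
g=lambda L:(np.array(L,float)+.5)/4-.5+[230,140]
for z in(20,70): print('side tape left edge, mid edge, right edge',z,ray(ss,g([(57,345),(92,350),(172,335)]),z)[:,:2].round(1).tolist())
# tag fit: board yaw
# mat etc. from first wrist view
E
```

```text
board TL TR BL BR [[558.2, 300.7], [656.9, 296.8], [550.1, 63.0], [650.7, 60.2]]
tin L R T [[560.0, 110.0], [626.4, 107.4], [594.6, 141.9]]
flange L R T B [[573.2, 180.9], [635.5, 178.4], [605.2, 209.3], [603.0, 148.1]]
bore [[588.8, 181.4], [618.8, 180.3], [604.6, 195.9], [603.5, 164.4]]
tape T B z20 [[610.2, 288.2], [607.6, 213.3]]
tape T B z40 [[609.9, 289.8], [607.4, 218.9]]
tape T B z60 [[609.6, 291.5], [607.3, 224.6]]
tape T B z76 [[609.4, 292.8], [607.2, 229.1]]
tape L R upper, lower z20 [[592.1, 281.4], [627.7, 280.0], [592.1, 221.6], [626.4, 220.3]]
tape L R upper, lower z40 [[592.8, 283.4], [626.5, 282.1], [592.8, 226.8], [625.3, 225.5]]
tape L R upper, lower z70 [[593.8, 286.4], [624.7, 285.2], [593.8, 234.6], [623.6, 233.4]]
tape L R upper, lower z76 [[594.0, 287.0], [624.3, 285.9], [594.0, 236.2], [623.2, 235.0]]
side tape left edge, mid edge, right edge 20 [[657.9, 254.0], [636.8, 246.4], [607.8, 206.1]]
side tape left edge, mid edge, right edge 70 [[601.8, 312.0], [582.4, 305.0], [555.8, 268.0]]
```

Measurements from the two cameras agree to about 2 mm:

| Item | x (mm) | y (mm) | Note |
|---|---|---|---|
| Board centre | 604 | 180 | yaw ≈ -0.033 |
| Flange | 604.3 | 179.7 | |
| Tin | 593.3 | 107.5 | |
| Tape | 609 | 254 | aligned with the tool |

I'll grasp the tape first.

servo_tool(slide=[[0.2, 0.1, 0.5], [0.17, 0.06, 0.7], [0, 0, 0.8], [0, 0, 0.8], [0, 0, 0.6], [0, 0, 0.4], [0, 0, 0], [0, 0, 0]], turn=[[0, 0, 0], [0, 0, 0], [0, 0, 0], [0, 0, 0], [0, 0, 0], [0, 0, 0], [0, 0, 0], [0, 0, 0]])

```text
time_s: 4.08
eef_pos: [609.3, 254.1, 71.7]
ee_rot: [3.14, 0.0, 1.532]
force: [-0.4, -0.2, 0.3]
finger_gap: 1.002
grasp_force: 0.0
```

servo_tool(slide=[[0, 0, 0.4], [0, 0, 0.3], [0, 0, 0.2], [0, 0, 0]], turn=[[0, 0, 0], [0, 0, 0], [0, 0, 0], [0, 0, 0]])

```text
time_s: 4.42
eef_pos: [607.3, 254.3, 32.7]
ee_rot: [-3.139, 0.002, 1.533]
force: [-0.6, -0.2, -0.1]
finger_gap: 0.995
grasp_force: 0.0
```

servo_tool(slide=[[0, 0, 0], [0, 0, 0], [0, 0, 0], [0, 0, 0], [0, 0, 0], [0, 0, 0], [0, 0, 0], [0, 0, 0]], turn=[[0, 0, 0], [0, 0, 0], [0, 0, 0], [0, 0, 0], [0, 0, 0], [0, 0, 0], [0, 0, 0], [0, 0, 0]], fingers=1, newtons=20)

```text
time_s: 5.08
eef_pos: [608.4, 255.1, 34.6]
ee_rot: [3.142, 0.0, 1.533]
force: [-0.4, 0.9, -0.1]
finger_gap: 0.442
grasp_force: 0.0
```

servo_tool(slide=[[0, 0, 0], [0, 0, 0], [0, 0, 0], [0, 0, 0], [0, 0, 0]], turn=[[0, 0, 0], [0, 0, 0], [0, 0, 0], [0, 0, 0], [0, 0, 0]])

```text
time_s: 5.5
eef_pos: [608.1, 255.1, 34.6]
ee_rot: [-3.141, 0.0, 1.533]
force: [-1.7, -0.6, 1.2]
finger_gap: 0.351
grasp_force: 19.8
```

servo_tool(slide=[[0, 0, -0.4], [0, 0, -0.8], [0, 0, -0.9], [-0.3, 0, -0.9], [-0.7, 0.05, -0.7], [-1, 0.06, -0.3], [-1, 0.06, 0], [-1, 0.06, 0]], turn=[[0, 0, 0], [0, 0, 0], [0, 0, 0], [0, 0, 0], [0, 0, 0], [0, 0, 0], [0, 0, 0], [0, 0, 0]])

```text
time_s: 6.17
eef_pos: [612.0, 93.8, 196.9]
ee_rot: [3.138, 0.0, 1.535]
force: [1.0, -1.4, -3.0]
finger_gap: 0.346
grasp_force: 20.0
```

servo_tool(slide=[[-1, 0.06, 0], [-1, 0.06, 0], [-1, 0.06, 0], [-1, 0.06, 0], [-1, 0.06, 0], [-1, 0.06, 0], [-1, 0.06, 0], [-1, 0.06, 0]], turn=[[0, 0, 0], [0, 0, 0], [0, 0, 0], [0, 0, 0], [0, 0, 0], [0, 0, 0], [0, 0, 0], [0, 0, 0]])

```text
time_s: 6.83
eef_pos: [618.4, -227.5, 195.5]
ee_rot: [3.141, 0.0, 1.533]
force: [0.7, 0.0, -2.7]
finger_gap: 0.347
grasp_force: 20.0
```

servo_tool(slide=[[-0.5, 0, 0.2], [-0.4, 0, 0.4], [0, 0, 0], [0, 0, 0], [0, 0, 0]], turn=[[0, 0, 0], [0, 0, 0], [0, 0, 0], [0, 0, 0], [0, 0, 0]])

```text
time_s: 7.25
eef_pos: [617.9, -258.2, 170.6]
ee_rot: [-3.142, -0.002, 1.537]
force: [1.0, 0.9, -2.0]
finger_gap: 0.348
grasp_force: 20.0
```

```bash
python3 - <<'E'
from h import *
import pickle
o=get_obs(); s=snapshot('wrist'); pickle.dump((o,s),open('w3.pkl','wb'))
print(o['eef_pos'],o['ee_rot'])
cv2.imwrite('pics/w3.png',s['color'])
print(proj(s,[[540,-221,3],[660,-221,3],[660,-411,3],[540,-411,3],[460,-300,0]],o).round())
E
```

```text
[ 617.93565056 -258.18891944  170.63143889] [-3.14156481e+00 -2.09807470e-03  1.53672786e+00]
[[258. 157.]
 [357. 154.]
 [357. 289.]
 [272. 292.]
 [205. 219.]]
```

View pics/w3.png

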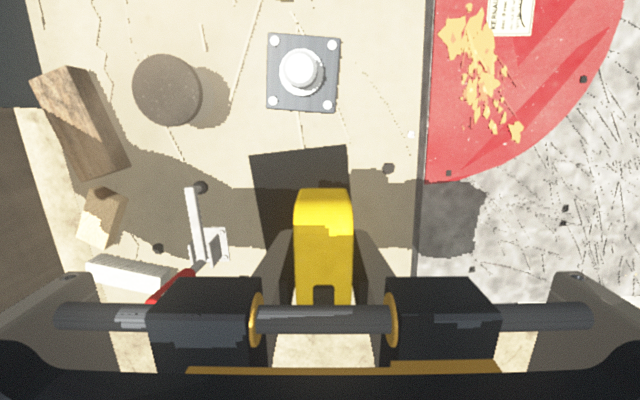

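```bash
python3 - <<'E'
from h import *
import pickle
o,s=pickle.load(open('w3.pkl','rb'))
print(ray(s,[(249,155),(347,146),(262,255)],3,o).round(0))
for z in (20,80,110,140): print(z,ray(s,[(200,265),(190,270),(155,300),(225,240)],z,o).round(0)[:,:2].tolist())
E
```

```text
[[ 529. -218.    3.]
 [ 648. -211.    3.]
 [ 532. -353.    3.]]
20 [[453.0, -356.0], [439.0, -363.0], [381.0, -409.0], [491.0, -322.0]]
80 [[484.0, -323.0], [472.0, -329.0], [426.0, -366.0], [515.0, -295.0]]
110 [[500.0, -307.0], [489.0, -312.0], [448.0, -344.0], [527.0, -282.0]]
140 [[516.0, -290.0], [506.0, -295.0], [470.0, -323.0], [539.0, -268.0]]
```

servo_tool(slide=[[-0.2, -0.1, 0.4], [0, -0.05, 0.7], [0, 0, 0.8], [0, 0, 0.7], [0, 0, 0.4], [0, 0, 0], [0, 0, 0], [0, 0, 0]], turn=[[0, 0, 0], [0, 0, 0], [0, 0, 0], [0, 0, 0], [0, 0, 0], [0, 0, 0], [0, 0, 0], [0, 0, 0]])

```text
time_s: 7.97
eef_pos: [613.0, -268.7, 52.7]
ee_rot: [3.138, 0.001, 1.535]
force: [0.3, 0.2, -2.1]
finger_gap: 0.351
grasp_force: 20.0
```

servo_tool(slide=[[0, 0, 0.3], [0, 0, 0.2], [0, 0, 0.1], [0, 0, 0], [0, 0, 0]], turn=[[0, 0, 0], [0, 0, 0], [0, 0, 0], [0, 0, 0], [0, 0, 0]])

```text
time_s: 8.38
eef_pos: [611.1, -269.2, 26.3]
ee_rot: [-3.141, -0.0, 1.533]
force: [-0.4, 0.3, -2.6]
finger_gap: 0.35
grasp_force: 20.0
```

servo_tool(slide=[[0, 0, 0.03], [0, 0, 0], [0, 0, 0]], turn=[[0, 0, 0], [0, 0, 0], [0, 0, 0]])

```text
time_s: 8.63
eef_pos: [611.3, -269.2, 26.0]
ee_rot: [3.141, 0.0, 1.533]
force: [-3.1, 0.8, 4.3]
finger_gap: 0.349
grasp_force: 20.0
```

servo_tool(slide=[[0, 0, 0], [0, 0, 0], [0, 0, 0], [0, 0, 0], [0, 0, 0], [0, 0, -0.1], [0, 0, -0.4], [0, 0, -0.8]], turn=[[0, 0, 0], [0, 0, 0], [0, 0, 0], [0, 0, 0], [0, 0, 0], [0, 0, 0], [0, 0, 0], [0, 0, 0]], fingers=0)

```text
time_s: 9.3
eef_pos: [608.6, -268.3, 75.1]
ee_rot: [-3.135, -0.003, 1.534]
force: [-0.1, -1.1, 0.7]
finger_gap: 0.906
grasp_force: 0.0
```

servo_tool(slide=[[0, 0, -0.9], [0.2, 0, -0.9], [0.7, -0.1, -0.6], [1, -0.1, -0.2], [1, -0.1, 0], [1, -0.1, 0], [1, -0.1, 0], [1, -0.1, 0]], turn=[[0, 0, 0], [0, 0, 0], [0, 0, 0], [0, 0, 0], [0, 0, 0], [0, 0, 0], [0, 0, 0], [0, 0, 0]])

```text
time_s: 9.97
eef_pos: [595.8, -30.6, 183.2]
ee_rot: [3.14, 0.001, 1.533]
force: [0.7, -0.7, -1.0]
finger_gap: 1.0
grasp_force: 0.0
```

servo_tool(slide=[[1, -0.1, 0], [1, -0.03, 0.1], [1, 0, 0.3], [0.5, 0, 0.5], [0, 0, 0.5], [0, 0, 0.5], [0, 0, 0], [0, 0, 0]], turn=[[0, 0, 0], [0, 0, 0], [0, 0, 0], [0, 0, 0], [0, 0, 0], [0, 0, 0], [0, 0, 0], [0, 0, 0]])

```text
time_s: 10.63
eef_pos: [595.7, 107.5, 105.8]
ee_rot: [-3.141, 0.0, 1.534]
force: [1.0, 0.1, -0.3]
finger_gap: 1.0
grasp_force: 0.0
```

servo_tool(slide=[[0, -0.06, 0.4], [0, 0, 0.6], [0, 0, 0.5], [0, 0, 0.35], [0, 0, 0.15], [0, 0, 0], [0, 0, 0], [0, 0, 0]], turn=[[0, 0, 0], [0, 0, 0], [0, 0, 0], [0, 0, 0], [0, 0, 0], [0, 0, 0], [0, 0, 0], [0, 0, 0]])

```text
time_s: 11.3
eef_pos: [594.7, 108.0, 26.8]
ee_rot: [3.139, -0.001, 1.533]
force: [1.2, -0.6, 0.7]
finger_gap: 0.998
grasp_force: 0.0
```

servo_tool(slide=[[0, 0, 0], [0, 0, 0], [0, 0, 0], [0, 0, 0], [0, 0, 0], [0, 0, 0], [0, 0, 0]], turn=[[0, 0, 0], [0, 0, 0], [0, 0, 0], [0, 0, 0], [0, 0, 0], [0, 0, 0], [0, 0, 0]], fingers=1, newtons=20)

```text
time_s: 11.88
eef_pos: [593.7, 107.6, 25.7]
ee_rot: [3.141, 0.0, 1.533]
force: [-1.9, -0.6, 5.4]
finger_gap: 0.738
grasp_force: 20.0
```

servo_tool(slide=[[0, 0, -0.4], [0, 0, -0.8], [0, 0, -0.9], [-0.3, 0, -0.9], [-0.7, 0.06, -0.7], [-1, 0.08, -0.3], [-1, 0.08, 0], [-1, 0.08, 0]], turn=[[0, 0, 0], [0, 0, 0], [0, 0, 0], [0, 0, 0], [0, 0, 0], [0, 0, 0], [0, 0, 0], [0, 0, 0]])

```text
time_s: 12.55
eef_pos: [599.7, -54.1, 186.0]
ee_rot: [3.14, 0.001, 1.534]
force: [-0.6, -0.6, -3.2]
finger_gap: 0.731
grasp_force: 20.0
```

servo_tool(slide=[[-1, 0.08, 0], [-1, 0.08, 0], [-1, 0.08, 0], [-1, 0.08, 0], [-1, 0.08, 0], [-1, 0.08, 0], [-1, 0.06, 0], [-0.6, 0, 0]], turn=[[0, 0, 0], [0, 0, 0], [0, 0, 0], [0, 0, 0], [0, 0, 0], [0, 0, 0], [0, 0, 0], [0, 0, 0]])

```text
time_s: 13.22
eef_pos: [607.9, -363.1, 183.5]
ee_rot: [-3.14, 0.002, 1.528]
force: [-0.5, -1.0, -3.2]
finger_gap: 0.737
grasp_force: 20.0
```

servo_tool(slide=[[0, 0, 0.4], [0, 0, 0.6], [0, 0, 0.7], [0, 0, 0.7], [0, 0, 0.4], [0, 0, 0], [0, 0, 0], [0, 0, 0]], turn=[[0, 0, 0], [0, 0, 0], [0, 0, 0], [0, 0, 0], [0, 0, 0], [0, 0, 0], [0, 0, 0], [0, 0, 0]])

```text
time_s: 13.88
eef_pos: [611.0, -357.3, 74.8]
ee_rot: [3.139, 0.001, 1.534]
force: [0.7, -0.0, -2.4]
finger_gap: 0.736
grasp_force: 20.0
```

servo_tool(slide=[[0, 0, 0.35], [0, 0, 0.4], [0, 0, 0.35], [0, 0, 0.2], [0, 0, 0.1], [0, 0, 0], [0, 0, 0], [0, 0, 0]], turn=[[0, 0, 0], [0, 0, 0], [0, 0, 0], [0, 0, 0], [0, 0, 0], [0, 0, 0], [0, 0, 0], [0, 0, 0]])

```text
time_s: 14.55
eef_pos: [609.8, -357.0, 16.9]
ee_rot: [-3.142, -0.0, 1.533]
force: [0.0, -0.7, -2.6]
finger_gap: 0.738
grasp_force: 20.0
```

servo_tool(slide=[[0, 0, 0.02], [0, 0, 0]], turn=[[0, 0, 0], [0, 0, 0]])

```text
time_s: 14.72
eef_pos: [609.9, -357.1, 16.6]
ee_rot: [3.141, 0.0, 1.533]
force: [-0.1, 0.7, -2.1]
finger_gap: 0.738
grasp_force: 20.0
```

servo_tool(slide=[[0, 0, 0], [0, 0, 0], [0, 0, 0], [0, 0, 0], [0, 0, -0.2], [0, 0, -0.6], [0, 0, -0.8], [0, 0, -0.8]], turn=[[0, 0, 0], [0, 0, 0], [0, 0, 0], [0, 0, 0], [0, 0, 0], [0, 0, 0], [0, 0, 0], [0, 0, 0]], fingers=0)

```text
time_s: 15.38
eef_pos: [609.4, -356.7, 113.4]
ee_rot: [-3.14, -0.001, 1.534]
force: [1.8, -0.8, 0.8]
finger_gap: 0.998
grasp_force: 0.0
```

servo_tool(slide=[[0, 0, -0.9], [0, 0, -0.9], [0.4, 0, -0.9], [0.8, 0, -0.9], [1, -0.05, -0.2], [1, -0.05, 0], [0, 0, 0], [0, 0, 0]], turn=[[0, 0, 0], [0, 0, 0], [0, 0, 0], [0, 0, 0], [0, 0, 0], [0, 0, 0], [0, 0, 0], [0, 0, 0]])

```text
time_s: 16.05
eef_pos: [611.1, -229.9, 261.4]
ee_rot: [3.14, 0.0, 1.539]
force: [0.7, -0.6, -0.8]
finger_gap: 0.996
grasp_force: 0.0
```

```bash
python3 - <<'E'
from h import *
import pickle
o=get_obs(); s=snapshot('wrist'); pickle.dump((o,s),open('w4.pkl','wb'))
print(o['eef_pos'],o['ee_rot'])
cv2.imwrite('pics/w4.png',s['color'])
E
```

```text
[ 611.11610692 -229.92726009  261.40704924] [3.13972965e+00 4.93553006e-04 1.53901724e+00]
```

View pics/w4.png

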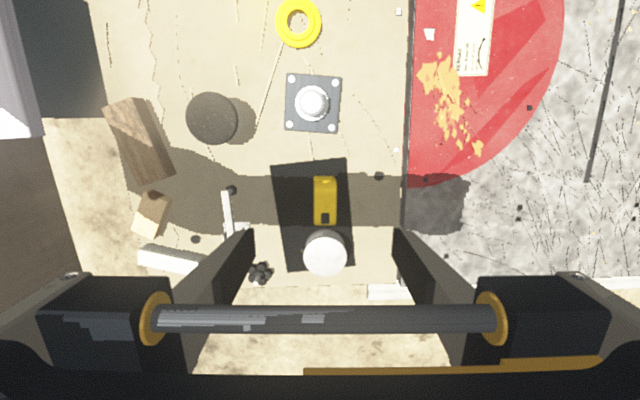

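Both stand on the mat: tape at (325,200), tin at (325,253). Next I go toward the board, turning to yaw ≈ 3.11 so the fingers close along board y, and look at the flange and slim stub together.

servo_tool(slide=[[0.6, -0.1, 0], [1, -0.15, 0], [1, -0.15, 0], [1, -0.15, 0], [1, -0.15, 0], [1, -0.15, 0], [1, -0.15, 0], [1, -0.15, 0]], turn=[[0, 0, 0], [0, 0, 0], [0, 0, 0], [0, 0, 0], [0, 0, 0], [0, 0, 0], [0, 0, 0], [0, 0, 0]])

```text
time_s: 16.77
eef_pos: [576.1, 71.7, 259.5]
ee_rot: [3.142, 0.001, 1.53]
force: [-0.2, 0.6, 0.3]
finger_gap: 1.002
grasp_force: 0.0
```

servo_tool(slide=[[0.6, 0, 0], [0.4, 0, 0], [0, 0, 0.2], [0, 0, 0.2], [0, 0, 0.2], [0, 0, 0.2], [0, 0, 0.2], [0, 0, 0.2]], turn=[[0, 0, 0], [0, 0, -1], [0, 0, -1], [0, 0, -1], [0, 0, -1], [0, 0, -1], [0, 0, -1], [0, 0, -1]])

```text
time_s: 17.43
eef_pos: [578.2, 109.9, 210.8]
ee_rot: [-3.141, 0.0, 2.268]
force: [0.4, -0.4, 0.6]
finger_gap: 1.0
grasp_force: 0.0
```

servo_tool(slide=[[0, 0, 0], [0, 0, 0], [0, 0, 0], [0, 0, 0], [0, 0, 0], [0, 0, 0], [0, 0, 0], [0, 0, 0]], turn=[[0, 0, -1], [0, 0, -1], [0, 0, -1], [0, 0, -1], [0, 0, -1], [0, 0, -1], [0, 0, -1], [0, 0, -0.95]])

```text
time_s: 18.1
eef_pos: [578.3, 109.8, 211.1]
ee_rot: [-3.141, -0.001, 3.101]
force: [-0.1, -0.1, 0.7]
finger_gap: 1.0
grasp_force: 0.0
```

servo_tool(slide=[[0, 0, 0], [0, 0, 0], [0, 0, 0]], turn=[[0, 0, 0], [0, 0, 0], [0, 0, 0]])

```text
time_s: 18.35
eef_pos: [577.8, 111.0, 211.3]
ee_rot: [-3.141, -0.0, 3.095]
force: [0.1, -1.0, 0.3]
finger_gap: 0.996
grasp_force: 0.0
```

```bash
python3 - <<'E'
from h import *
import pickle
o=get_obs(); s=snapshot('wrist'); pickle.dump((o,s),open('w5.pkl','wb'))
print(o['eef_pos'],o['ee_rot'],o['qpos'].round(2))
P=proj(s,[[420,10,0],[420,230,0],[655,230,0],[655,10,0]],o); print(P.round())
x0,y0=np.maximum(P.min(0).astype(int),0); x1,y1=P.max(0).astype(int); y1=min(y1,400)
f=int(min(800/(x1-x0),600/(y1-y0))); print(x0,y0,x1,y1,f)
cv2.imwrite('pics/w5.png',cv2.resize(s['color'][y0:y1,x0:x1],None,fx=f,fy=f,interpolation=cv2.INTER_CUBIC))
o4,s4=pickle.load(open('w4.pkl','rb'));print(ray(s4,[(271,166),(345,158),(355,262),(286,271)],3,o4).round())
E
```

```text
[577.75662033 111.01935944 211.32259269] [-3.14135380e+00 -3.86633288e-04  3.09458943e+00] [ 0.48  0.59 -1.01  1.72  0.55  1.15  0.83]
[[237.  59.]
 [411.  50.]
 [406. 225.]
 [257. 231.]]
237 49 411 231 3
[[ 530. -219.    3.]
 [ 646. -211.    3.]
 [ 662. -391.    3.]
 [ 541. -404.    3.]]
```

View pics/w5.png

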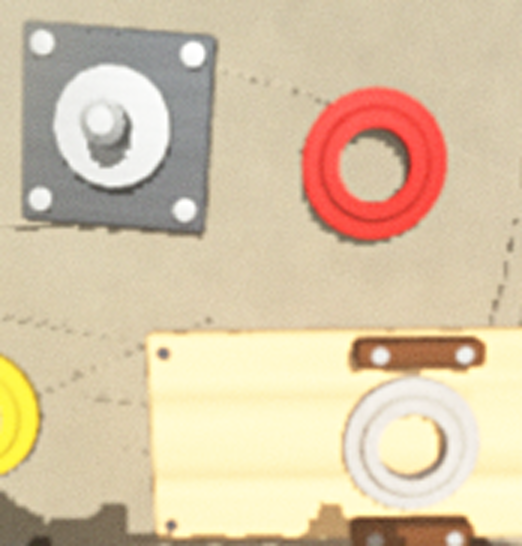

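```bash
python3 - <<'E'
from h import *
import pickle
o,s=pickle.load(open('w5.pkl','rb'))
f=lambda L:(np.array(L,float)+.5)/3-.5+[237,49]
def show(n,L,z): print(n,ray(s,f(L),z,o)[:,:2].round(1).tolist())
P=ray(s,f([(24,22),(216,37),(204,235),(24,217)]),8,o); print(P[:,:2].round(1).tolist(),P.mean(0))
show('shoulder L R T B',[(54,126),(170,126),(112,64),(112,188)],18)
show('tip',[(101,118)],42)
show('flange L R T B',[(342,442),(480,442),(411,376),(411,508)],15)
show('bore L R T B',[(378,444),(444,444),(411,412),(411,478)],20)
E
```

```text
[[419.2, 22.1], [429.0, 100.7], [508.2, 90.6], [496.6, 12.9]] [463.2372598   56.55890949   8.        ]
shoulder L R T B [[461.2, 32.3], [463.6, 80.1], [438.8, 58.4], [486.9, 54.0]]
tip [[461.7, 56.2]]
flange L R T B [[602.8, 148.3], [605.8, 211.6], [573.5, 179.8], [636.5, 180.0]]
bore L R T B [[603.1, 164.1], [604.5, 194.0], [588.9, 179.0], [620.0, 179.1]]
```

servo_tool(slide=[[-0.2, 0.5, 0], [-0.2, 0.65, 0.4], [-0.19, 0.6, 0.8], [0, 0, 0.8], [0, 0, 0.9], [0, 0, 0.6], [0, 0, 0.3], [0, 0, 0]], turn=[[0, 0, 0], [0, 0, 0], [0, 0, 0], [0, 0, 0], [0, 0, 0], [0, 0, 0], [0, 0, 0], [0, 0, 0]])

```text
time_s: 19.07
eef_pos: [602.4, 180.2, 56.9]
ee_rot: [-3.14, -0.004, 3.098]
force: [0.3, -0.0, 0.5]
finger_gap: 0.998
grasp_force: 0.0
```

servo_tool(slide=[[0, 0, 0], [0, 0, 0]], turn=[[0, 0, 0], [0, 0, 0]])

```text
time_s: 19.23
eef_pos: [605.1, 181.7, 61.6]
ee_rot: [3.14, 0.003, 3.098]
force: [0.0, -0.5, 0.1]
finger_gap: 1.0
grasp_force: 0.0
```

servo_tool(slide=[[0, -0.04, 0.4], [0, 0, 0.35], [0, 0, 0.2], [0, 0, 0.1], [0, 0, 0], [0, 0, 0], [0, 0, 0], [0, 0, 0]], turn=[[0, 0, 0], [0, 0, 0], [0, 0, 0], [0, 0, 0], [0, 0, 0], [0, 0, 0], [0, 0, 0], [0, 0, 0]])

```text
time_s: 19.9
eef_pos: [604.2, 179.8, 18.1]
ee_rot: [3.141, 0.001, 3.099]
force: [-0.1, 0.1, 0.8]
finger_gap: 1.001
grasp_force: 0.0
```

Centred on the flange. I'll go 4 mm lower, then close.

servo_tool(slide=[[0, 0, 0.05], [0, 0, 0.05], [0, 0, 0], [0, 0, 0], [0, 0, 0]], turn=[[0, 0, 0], [0, 0, 0], [0, 0, 0], [0, 0, 0], [0, 0, 0]])

```text
time_s: 20.32
eef_pos: [603.8, 179.5, 13.6]
ee_rot: [-3.142, -0.0, 3.099]
force: [0.1, 0.3, -0.5]
finger_gap: 0.999
grasp_force: 0.0
```

servo_tool(slide=[[0, 0, 0], [0, 0, 0], [0, 0, 0], [0, 0, 0], [0, 0, 0], [0, 0, 0], [0, 0, 0], [0, 0, 0]], turn=[[0, 0, 0], [0, 0, 0], [0, 0, 0], [0, 0, 0], [0, 0, 0], [0, 0, 0], [0, 0, 0], [0, 0, 0]], fingers=1, newtons=20)

```text
time_s: 20.98
eef_pos: [603.8, 179.4, 13.6]
ee_rot: [-3.141, -0.0, 3.099]
force: [0.0, -0.2, 0.5]
finger_gap: 0.658
grasp_force: 20.0
```

servo_tool(slide=[[0, 0, -0.3], [0, 0, -0.6], [0, 0, -0.8], [0.3, -0.3, -0.7], [0.6, -0.6, 0], [0.7, -0.65, 0], [0.7, -0.65, 0], [0.6, -0.6, 0]], turn=[[0, 0, 0], [0, 0, 0], [0, 0, 0], [0, 0, 0], [0, 0, 0], [0, 0, 0], [0, 0, 0], [0, 0, 0]])

```text
time_s: 21.65
eef_pos: [481.0, 71.4, 110.0]
ee_rot: [-3.14, -0.0, 3.1]
force: [-0.4, 0.1, -1.4]
finger_gap: 0.654
grasp_force: 20.0
```

servo_tool(slide=[[0.3, -0.3, 0], [0.19, -0.12, 0], [0, 0, 0], [0, 0, 0], [0, 0, 0], [0, 0, 0]], turn=[[0, 0, 0], [0, 0, 0], [0, 0, 0], [0, 0, 0], [0, 0, 0], [0, 0, 0]])

```text
time_s: 22.15
eef_pos: [464.0, 58.0, 109.9]
ee_rot: [3.14, 0.001, 3.1]
force: [-0.3, -0.1, -0.9]
finger_gap: 0.657
grasp_force: 20.0
```

```bash
python3 - <<'E'
from h import *
import pickle
o=get_obs(); s=snapshot('wrist'); pickle.dump((o,s),open('w6.pkl','wb'))
print(o['eef_pos'],o['ee_rot'],o['qpos'].round(2),o['finger_gap'])
P=proj(s,[o['eef_pos']-[0,0,0]],o)[0].astype(int); print(P)
x0,y0=P-[70,70]
c=s['color'][max(y0,0):y0+120,x0:x0+140]; print(x0,y0)
cv2.imwrite('pics/w6.png',cv2.resize(c,None,fx=4,fy=4,interpolation=cv2.INTER_CUBIC))
E
```

```text
[463.97370459  57.95767    109.9285697 ] [3.14023616e+00 9.72223991e-04 3.10023370e+00] [ 0.63  0.54 -1.01  2.08  0.62  0.85  0.78] 0.6565018599662477
[322 241]
252 171
```

View pics/w6.png

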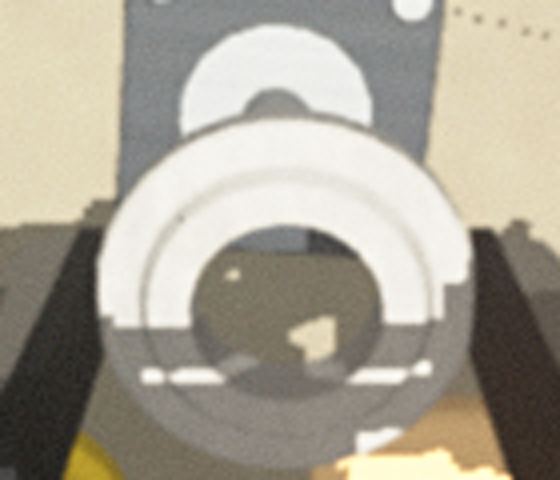

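servo_tool(slide=[[0.03, -0.04, 0.4], [0, 0, 0.5], [0, 0, 0.4], [0, 0, 0.2], [0, 0, 0], [0, 0, 0], [0, 0, 0]], turn=[[0, 0, 0], [0, 0, 0], [0, 0, 0], [0, 0, 0], [0, 0, 0], [0, 0, 0], [0, 0, 0]])

```text
time_s: 22.78
eef_pos: [462.3, 55.7, 50.3]
ee_rot: [3.141, 0.001, 3.1]
force: [-0.1, 0.0, -1.2]
finger_gap: 0.656
grasp_force: 20.0
```

servo_tool(slide=[[0, 0, 0.15], [0, 0, 0.15], [0, 0, 0.15], [0, 0, 0.1], [0, 0, 0.05], [0, 0, 0], [0, 0, 0], [0, 0, 0]], turn=[[0, 0, 0], [0, 0, 0], [0, 0, 0], [0, 0, 0], [0, 0, 0], [0, 0, 0], [0, 0, 0], [0, 0, 0]])

```text
time_s: 23.45
eef_pos: [461.7, 55.2, 25.7]
ee_rot: [3.142, 0.0, 3.099]
force: [-0.8, 0.1, -1.8]
finger_gap: 0.654
grasp_force: 20.0
```

servo_tool(slide=[[-0.02, 0.03, 0.05], [0, 0, 0.05], [0, 0, 0.03], [0, 0, 0], [0, 0, 0], [0, 0, 0]], turn=[[0, 0, 0], [0, 0, 0], [0, 0, 0], [0, 0, 0], [0, 0, 0], [0, 0, 0]])

```text
time_s: 23.95
eef_pos: [462.4, 56.2, 20.4]
ee_rot: [-3.142, -0.0, 3.099]
force: [-0.7, 0.0, -2.5]
finger_gap: 0.654
grasp_force: 20.0
```

servo_tool(slide=[[0, 0, 0.02], [0, 0, 0], [0, 0, 0]], turn=[[0, 0, 0], [0, 0, 0], [0, 0, 0]])

```text
time_s: 24.2
eef_pos: [462.4, 56.2, 19.6]
ee_rot: [-3.142, -0.0, 3.099]
force: [0.3, 0.5, -1.4]
finger_gap: 0.658
grasp_force: 20.0
```

servo_tool(slide=[[0, 0, 0], [0, 0, 0], [0, 0, 0], [0, 0, 0], [0, 0, 0], [0, 0, -0.1], [0, 0, -0.3], [0, 0, -0.5]], turn=[[0, 0, 0], [0, 0, 0], [0, 0, 0], [0, 0, 0], [0, 0, 0], [0, 0, 0], [0, 0, 0], [0, 0, 0]], fingers=0)

```text
time_s: 24.87
eef_pos: [461.2, 56.2, 55.1]
ee_rot: [-3.141, -0.003, 3.099]
force: [-0.2, -0.5, 0.1]
finger_gap: 1.001
grasp_force: 0.0
```

servo_tool(slide=[[0, 0, -0.8], [0, 0, -0.9], [0, 0, -0.9], [0, 0, -0.8], [0, 0, -0.2], [0, 0, 0], [0, 0, 0], [0, 0, 0]], turn=[[0, 0, 0], [0, 0, 0], [0, 0, 0], [0, 0, 0], [0, 0, 0], [0, 0, 0], [0, 0, 0], [0, 0, 0]])

```text
time_s: 25.53
eef_pos: [461.5, 55.7, 198.3]
ee_rot: [-3.141, -0.002, 3.099]
force: [0.1, -0.4, 0.0]
finger_gap: 1.0
grasp_force: 0.0
```

```bash
python3 - <<'E'
from h import *
import pickle
o=get_obs(); s=snapshot('wrist'); pickle.dump((o,s),open('w7.pkl','wb'))
print(o['eef_pos'],o['ee_rot'],o['qpos'].round(2))
P=proj(s,[[462.8,56.4,18]],o)[0].astype(int); x0,y0=P-[60,60]; print(x0,y0)
cv2.imwrite('pics/w7.png',cv2.resize(s['color'][y0:y0+120,x0:x0+120],None,fx=4,fy=4,interpolation=cv2.INTER_CUBIC))
E
```

```text
[461.45631458  55.65452282 198.26398592] [-3.14108576e+00 -2.37192354e-03  3.09871774e+00] [ 0.77  0.42 -1.15  2.    0.45  1.01  0.92]
263 123
```

View pics/w7.png

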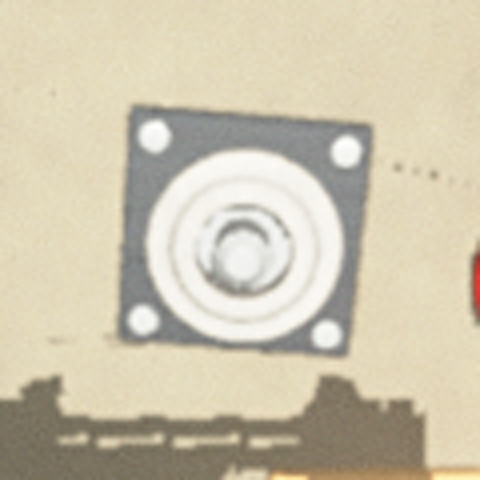

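```bash
python3 - <<'E'
from h import *
import pickle
o,s=pickle.load(open('w7.pkl','rb'))
f=lambda L:(np.array(L,float)+.5)/4-.5+[263,123]
for z in(24,28): print(z,ray(s,f([(146,246),(344,246),(245,149),(245,342)]),z,o).round(1)[:,:2].tolist())
E
```

```text
24 [[461.2, 25.5], [463.9, 88.6], [431.6, 58.4], [494.7, 55.7]]
28 [[460.3, 25.9], [462.9, 88.3], [431.0, 58.4], [493.4, 55.7]]
```

servo_tool(slide=[[0, 0, 0], [0, 0, 0], [0, 0, 0], [0, 0, 0], [0, 0, 0], [0, 0, 0], [0, 0, 0], [0, 0, 0]], turn=[[0, 0, 1], [0, 0, 1], [0, 0, 1], [0, 0, 1], [0, 0, 1], [0, 0, 1], [0, 0, 1], [0, 0, 1]])

```text
time_s: 26.25
eef_pos: [461.5, 56.3, 198.2]
ee_rot: [-3.14, -0.002, 2.257]
force: [0.4, -0.3, 0.1]
finger_gap: 1.0
grasp_force: 0.0
```

servo_tool(slide=[[0, 0, 0], [0, 0, 0], [0, 0, 0], [0, 0, 0], [0, 0, 0], [0, 0, 0], [0, 0, 0], [0, 0, 0]], turn=[[0, 0, 1], [0, 0, 1], [0, 0, 1], [0, 0, 1], [0, 0, 1], [0, 0, 1], [0, 0, 0.95], [0, 0, 0]])

```text
time_s: 26.92
eef_pos: [461.6, 56.3, 198.3]
ee_rot: [-3.139, 0.0, 1.532]
force: [0.6, 0.2, 1.3]
finger_gap: 0.996
grasp_force: 0.0
```

servo_tool(slide=[[-0.6, 0.3, 0], [-0.9, 0.45, 0], [-0.95, 0.5, 0], [-0.95, 0.5, 0], [-0.95, 0.5, 0], [-0.95, 0.5, 0], [-0.95, 0.5, 0], [-0.95, 0.5, 0]], turn=[[0, 0, 0], [0, 0, 0], [0, 0, 0], [0, 0, 0], [0, 0, 0], [0, 0, 0], [0, 0, 0], [0, 0, 0]])

```text
time_s: 27.58
eef_pos: [598.2, -232.1, 198.0]
ee_rot: [-3.139, -0.001, 1.537]
force: [1.3, 0.4, 0.4]
finger_gap: 0.996
grasp_force: 0.0
```

servo_tool(slide=[[-0.5, 0.3, 0.3], [0, 0, 0.5], [0, 0, 0.5], [0, 0, 0], [0, 0, 0], [0, 0, 0]], turn=[[0, 0, 0], [0, 0, 0], [0, 0, 0], [0, 0, 0], [0, 0, 0], [0, 0, 0]])

```text
time_s: 28.08
eef_pos: [609.9, -250.1, 148.0]
ee_rot: [3.141, -0.0, 1.535]
force: [1.2, -0.2, 0.3]
finger_gap: 1.002
grasp_force: 0.0
```

servo_tool(slide=[[-0.25, 0.05, 0.2], [-0.23, 0, 0.4], [0, 0, 0.6], [0, 0, 0.5], [0, 0, 0.3], [0, 0, 0], [0, 0, 0]], turn=[[0, 0, 0], [0, 0, 0], [0, 0, 0], [0, 0, 0], [0, 0, 0], [0, 0, 0], [0, 0, 0]])

```text
time_s: 28.67
eef_pos: [610.5, -270.3, 67.0]
ee_rot: [-3.141, -0.0, 1.533]
force: [0.4, 0.2, 0.5]
finger_gap: 1.001
grasp_force: 0.0
```

servo_tool(slide=[[0, 0, 0.35], [0, 0, 0.35], [0, 0, 0.25], [0, 0, 0.05], [0, 0, 0], [0, 0, 0], [0, 0, 0]], turn=[[0, 0, 0], [0, 0, 0], [0, 0, 0], [0, 0, 0], [0, 0, 0], [0, 0, 0], [0, 0, 0]])

```text
time_s: 29.25
eef_pos: [611.3, -270.0, 28.2]
ee_rot: [3.141, 0.0, 1.534]
force: [0.3, -0.1, 0.0]
finger_gap: 1.002
grasp_force: 0.0
```

servo_tool(slide=[[0.02, 0, 0.05], [0, 0, 0], [0, 0, 0], [0, 0, 0]], turn=[[0, 0, 0], [0, 0, 0], [0, 0, 0], [0, 0, 0]])

```text
time_s: 29.58
eef_pos: [610.9, -269.3, 25.8]
ee_rot: [3.141, 0.0, 1.533]
force: [-0.5, -0.1, 0.5]
finger_gap: 1.0
grasp_force: 0.0
```

servo_tool(slide=[[0, 0, 0], [0, 0, 0], [0, 0, 0], [0, 0, 0], [0, 0, 0], [0, 0, 0], [0, 0, 0], [0, 0, 0]], turn=[[0, 0, 0], [0, 0, 0], [0, 0, 0], [0, 0, 0], [0, 0, 0], [0, 0, 0], [0, 0, 0], [0, 0, 0]], fingers=1, newtons=20)

```text
time_s: 30.25
eef_pos: [610.8, -269.2, 25.6]
ee_rot: [-3.142, 0.0, 1.533]
force: [0.0, 0.3, -0.8]
finger_gap: 0.444
grasp_force: 0.0
```

servo_tool(slide=[[0, 0, 0], [0, 0, 0], [0, 0, 0], [0, 0, 0], [0, 0, 0]], turn=[[0, 0, 0], [0, 0, 0], [0, 0, 0], [0, 0, 0], [0, 0, 0]])

```text
time_s: 30.67
eef_pos: [611.0, -269.3, 25.7]
ee_rot: [3.141, 0.0, 1.533]
force: [0.7, 0.9, -1.5]
finger_gap: 0.35
grasp_force: 20.0
```

servo_tool(slide=[[0, 0, -0.4], [0, 0, -0.8], [0, 0, -0.9], [0.3, 0, -0.9], [0.7, -0.03, -0.7], [1, -0.04, -0.3], [1, -0.04, 0], [1, -0.04, 0]], turn=[[0, 0, 0], [0, 0, 0], [0, 0, 0], [0, 0, 0], [0, 0, 0], [0, 0, 0], [0, 0, 0], [0, 0, 0]])

```text
time_s: 31.33
eef_pos: [610.7, -107.9, 188.0]
ee_rot: [3.139, 0.001, 1.532]
force: [0.6, -0.1, -2.2]
finger_gap: 0.347
grasp_force: 20.0
```

servo_tool(slide=[[1, -0.05, 0], [1, -0.05, 0], [1, -0.05, 0], [1, -0.05, 0], [1, -0.05, 0], [1, -0.05, 0], [1, -0.05, 0], [1, -0.05, 0]], turn=[[0, 0, 0], [0, 0, 0], [0, 0, 0], [0, 0, 0], [0, 0, 0], [0, 0, 0], [0, 0, 0], [0, 0, 0]])

```text
time_s: 32.0
eef_pos: [606.0, 212.7, 186.4]
ee_rot: [-3.141, 0.001, 1.533]
force: [0.9, -0.6, -2.6]
finger_gap: 0.345
grasp_force: 20.0
```

servo_tool(slide=[[0.6, 0, 0], [0.4, 0, 0.2], [0, 0, 0.5], [0, 0, 0.6], [0, 0, 0.6], [0, 0, 0.3], [0, 0, 0], [0, 0, 0]], turn=[[0, 0, 0], [0, 0, 0], [0, 0, 0], [0, 0, 0], [0, 0, 0], [0, 0, 0], [0, 0, 0], [0, 0, 0]])

```text
time_s: 32.67
eef_pos: [608.2, 251.1, 97.9]
ee_rot: [-3.141, 0.0, 1.533]
force: [-0.6, 1.2, -1.1]
finger_gap: 0.346
grasp_force: 20.0
```

servo_tool(slide=[[0.1, 0, 0.35], [0, 0, 0.45], [0, 0, 0.4], [0, 0, 0.25], [0, 0, 0.08], [0, 0, 0], [0, 0, 0], [0, 0, 0]], turn=[[0, 0, 0], [0, 0, 0], [0, 0, 0], [0, 0, 0], [0, 0, 0], [0, 0, 0], [0, 0, 0], [0, 0, 0]])

```text
time_s: 33.33
eef_pos: [609.0, 255.5, 37.1]
ee_rot: [3.14, -0.001, 1.533]
force: [-0.1, 0.3, -1.9]
finger_gap: 0.348
grasp_force: 20.0
```

servo_tool(slide=[[0, 0, 0.05], [0, 0, 0.01], [0, 0, 0], [0, 0, 0], [0, 0, 0]], turn=[[0, 0, 0], [0, 0, 0], [0, 0, 0], [0, 0, 0], [0, 0, 0]])

```text
time_s: 33.75
eef_pos: [609.0, 255.4, 34.7]
ee_rot: [3.14, -0.001, 1.533]
force: [0.5, 0.2, 2.5]
finger_gap: 0.343
grasp_force: 20.0
```

servo_tool(slide=[[0, 0, 0], [0, 0, 0], [0, 0, 0], [0, 0, 0], [0, 0, 0], [0, 0, -0.1], [0, 0, -0.4], [0, 0, -0.8]], turn=[[0, 0, 0], [0, 0, 0], [0, 0, 0], [0, 0, 0], [0, 0, 0], [0, 0, 0], [0, 0, 0], [0, 0, 0]], fingers=0)

```text
time_s: 34.42
eef_pos: [606.1, 253.9, 83.8]
ee_rot: [-3.135, 0.003, 1.534]
force: [0.1, -0.8, -0.0]
finger_gap: 0.907
grasp_force: 0.0
```

servo_tool(slide=[[0, 0, -0.9], [-0.2, 0, -0.9], [-0.7, 0.03, -0.7], [-1, 0.04, -0.2], [-1, 0.04, 0], [-1, 0.04, 0], [-1, 0.04, 0], [-1, 0.04, 0]], turn=[[0, 0, 0], [0, 0, 0], [0, 0, 0], [0, 0, 0], [0, 0, 0], [0, 0, 0], [0, 0, 0], [0, 0, 0]])

```text
time_s: 35.08
eef_pos: [608.7, 17.3, 195.8]
ee_rot: [3.14, 0.0, 1.534]
force: [0.9, -0.0, -0.5]
finger_gap: 0.999
grasp_force: 0.0
```

servo_tool(slide=[[-1, 0.04, 0], [-1, 0.04, 0], [-1, 0.04, 0], [-1, 0.04, 0], [-1, 0.04, 0], [-1, 0.04, 0], [-1, 0.04, 0], [-1, 0.04, 0]], turn=[[0, 0, 0], [0, 0, 0], [0, 0, 0], [0, 0, 0], [0, 0, 0], [0, 0, 0], [0, 0, 0], [0, 0, 0]])

```text
time_s: 35.75
eef_pos: [609.5, -303.2, 195.9]
ee_rot: [3.14, 0.001, 1.534]
force: [1.6, 1.1, -0.6]
finger_gap: 0.997
grasp_force: 0.0
```

servo_tool(slide=[[-1, 0.04, 0], [-0.5, 0, 0.2], [0, 0, 0.4], [0, 0, 0.5], [0, 0, 0], [0, 0, 0]], turn=[[0, 0, 0], [0, 0, 0], [0, 0, 0], [0, 0, 0], [0, 0, 0], [0, 0, 0]])

```text
time_s: 36.25
eef_pos: [608.6, -360.8, 150.3]
ee_rot: [-3.141, -0.001, 1.534]
force: [-0.4, -0.3, 0.7]
finger_gap: 1.002
grasp_force: 0.0
```

servo_tool(slide=[[0.09, 0.03, 0.4], [0, 0, 0.6], [0, 0, 0.6], [0, 0, 0.5], [0, 0, 0.25], [0, 0, 0], [0, 0, 0], [0, 0, 0]], turn=[[0, 0, 0], [0, 0, 0], [0, 0, 0], [0, 0, 0], [0, 0, 0], [0, 0, 0], [0, 0, 0], [0, 0, 0]])

```text
time_s: 36.92
eef_pos: [611.8, -358.1, 58.3]
ee_rot: [3.139, 0.001, 1.534]
force: [-0.4, 0.5, 1.1]
finger_gap: 1.002
grasp_force: 0.0
```

servo_tool(slide=[[0, 0, 0.3], [0, 0, 0.35], [0, 0, 0.2], [0, 0, 0.1], [0, 0, 0], [0, 0, 0], [0, 0, 0]], turn=[[0, 0, 0], [0, 0, 0], [0, 0, 0], [0, 0, 0], [0, 0, 0], [0, 0, 0], [0, 0, 0]])

```text
time_s: 37.5
eef_pos: [610.7, -357.7, 18.2]
ee_rot: [3.141, 0.0, 1.533]
force: [0.1, 0.1, 0.3]
finger_gap: 0.997
grasp_force: 0.0
```

servo_tool(slide=[[0.01, -0.02, 0.04], [0, 0, 0], [0, 0, 0]], turn=[[0, 0, 0], [0, 0, 0], [0, 0, 0]])

```text
time_s: 37.75
eef_pos: [609.6, -357.4, 16.7]
ee_rot: [3.141, 0.0, 1.533]
force: [0.9, 0.1, 0.5]
finger_gap: 1.0
grasp_force: 0.0
```

servo_tool(slide=[[0, 0, 0], [0, 0, 0], [0, 0, 0], [0, 0, 0], [0, 0, 0], [0, 0, 0], [0, 0, 0]], turn=[[0, 0, 0], [0, 0, 0], [0, 0, 0], [0, 0, 0], [0, 0, 0], [0, 0, 0], [0, 0, 0]], fingers=1, newtons=20)

```text
time_s: 38.33
eef_pos: [609.7, -357.4, 16.5]
ee_rot: [3.141, 0.0, 1.533]
force: [1.3, -0.2, 0.4]
finger_gap: 0.738
grasp_force: 20.0
```

servo_tool(slide=[[0, 0, -0.4], [0, 0, -0.8], [0, 0, -0.9], [0.3, 0, -0.9], [0.7, -0.06, -0.7], [1, -0.08, -0.3], [1, -0.08, 0], [1, -0.08, 0]], turn=[[0, 0, 0], [0, 0, 0], [0, 0, 0], [0, 0, 0], [0, 0, 0], [0, 0, 0], [0, 0, 0], [0, 0, 0]])

```text
time_s: 39.0
eef_pos: [603.4, -195.8, 178.5]
ee_rot: [3.14, 0.001, 1.532]
force: [1.2, -0.2, -3.5]
finger_gap: 0.734
grasp_force: 20.0
```

servo_tool(slide=[[1, -0.08, 0], [1, -0.08, 0], [1, -0.08, 0], [1, -0.08, 0], [1, -0.08, 0], [1, -0.08, 0], [1, -0.06, 0], [0.6, 0, 0]], turn=[[0, 0, 0], [0, 0, 0], [0, 0, 0], [0, 0, 0], [0, 0, 0], [0, 0, 0], [0, 0, 0], [0, 0, 0]])

```text
time_s: 39.67
eef_pos: [591.6, 113.0, 177.5]
ee_rot: [-3.141, -0.002, 1.539]
force: [-0.6, 1.0, -2.2]
finger_gap: 0.736
grasp_force: 20.0
```

servo_tool(slide=[[0, 0, 0.3], [0, 0, 0.5], [0, 0, 0.6], [0, 0, 0.6], [0, 0, 0.3], [0, 0, 0], [0, 0, 0], [0, 0, 0]], turn=[[0, 0, 0], [0, 0, 0], [0, 0, 0], [0, 0, 0], [0, 0, 0], [0, 0, 0], [0, 0, 0], [0, 0, 0]])

```text
time_s: 40.33
eef_pos: [594.3, 107.7, 85.8]
ee_rot: [3.14, -0.001, 1.533]
force: [0.0, 0.5, -2.9]
finger_gap: 0.738
grasp_force: 20.0
```

Right over the spot. I'll lower it to z ≈ 26.

servo_tool(slide=[[0, -0.01, 0.3], [0, 0, 0.45], [0, 0, 0.4], [0, 0, 0.2], [0, 0, 0.1], [0, 0, 0], [0, 0, 0], [0, 0, 0]], turn=[[0, 0, 0], [0, 0, 0], [0, 0, 0], [0, 0, 0], [0, 0, 0], [0, 0, 0], [0, 0, 0], [0, 0, 0]])

```text
time_s: 41.0
eef_pos: [593.6, 107.7, 27.1]
ee_rot: [3.14, -0.0, 1.533]
force: [0.2, 0.5, -3.1]
finger_gap: 0.736
grasp_force: 20.0
```

servo_tool(slide=[[0, 0, 0.03], [0, 0, 0], [0, 0, 0], [0, 0, 0]], turn=[[0, 0, 0], [0, 0, 0], [0, 0, 0], [0, 0, 0]])

```text
time_s: 41.33
eef_pos: [593.2, 107.4, 25.5]
ee_rot: [3.141, -0.0, 1.533]
force: [-0.3, -0.7, -2.2]
finger_gap: 0.739
grasp_force: 20.0
```

servo_tool(slide=[[0, 0, 0], [0, 0, 0], [0, 0, 0], [0, 0, 0], [0, 0, -0.2], [0, 0, -0.6], [0, 0, -0.8], [0, 0, -0.8]], turn=[[0, 0, 0], [0, 0, 0], [0, 0, 0], [0, 0, 0], [0, 0, 0], [0, 0, 0], [0, 0, 0], [0, 0, 0]], fingers=0)

```text
time_s: 42.0
eef_pos: [592.2, 107.5, 122.2]
ee_rot: [-3.14, -0.0, 1.534]
force: [1.8, -0.1, -0.7]
finger_gap: 1.0
grasp_force: 0.0
```

servo_tool(slide=[[0.5, 0, -0.8], [0.8, 0, -0.9], [1, 0, -0.6], [1, 0.1, 0], [0, 0, 0], [0, 0, 0], [0, 0, 0], [0, 0, 0]], turn=[[0, 0, 0], [0, 0, 0], [0, 0, 0], [0, 0, 0], [0, 0, 0], [0, 0, 0], [0, 0, 0], [0, 0, 0]])

```text
time_s: 42.67
eef_pos: [601.6, 228.8, 205.2]
ee_rot: [-3.141, 0.001, 1.532]
force: [0.6, -0.5, 0.0]
finger_gap: 0.996
grasp_force: 0.0
```

```bash
python3 - <<'E'
from h import *
import pickle
o=get_obs(); s=snapshot('wrist'); pickle.dump((o,s),open('w8.pkl','wb'))
print(o['eef_pos'],o['ee_rot'])
P=proj(s,[[556,60,12],[556,300,12],[652,300,12],[652,60,12],[420,60,0]],o)
x0,y0=np.maximum((P.min(0)-8).astype(int),0); x1,y1=(P.max(0)+8).astype(int)
f=int(min(800/(x1-x0),600/(y1-y0))); print(x0,y0,x1,y1,f)
cv2.imwrite('pics/w8.png',cv2.resize(s['color'][y0:y1,x0:x1],None,fx=f,fy=f,interpolation=cv2.INTER_CUBIC))
E
```

```text
[601.6192752  228.78358413 205.22861117] [-3.14087872e+00  1.44162872e-03  1.53163458e+00]
204 115 368 297 3
```

View pics/w8.png

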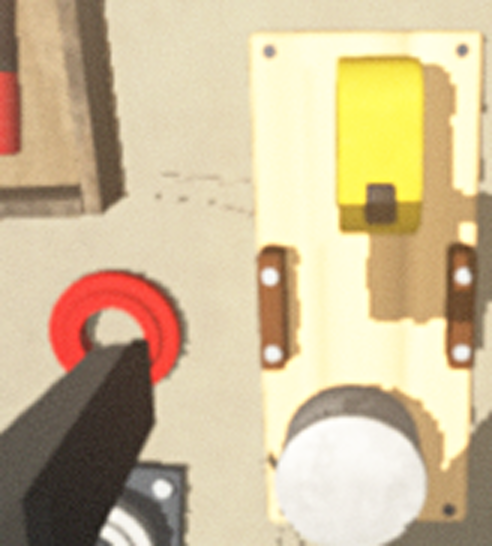

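```bash
python3 - <<'E'
from h import *
import pickle
o,s=pickle.load(open('w8.pkl','rb'))
f=lambda L:(np.array(L,float)+.5)/3-.5+[204,115]
def show(n,L,z): print(n,ray(s,f(L),z,o)[:,:2].round(1).tolist())
show('tin L R T',[(275,482),(426,482),(350,414)],51)
for z in(20,40,60): show('tape T B z%d'%z,[(380,57),(380,233)],z)
show('tape L R upper',[(337,75),(423,75)],20); show('lower',[(340,215),(421,215)],70)
E
```

```text
tin L R T [[559.6, 109.1], [626.6, 106.5], [594.3, 141.3]]
tape T B z20 [[612.7, 289.3], [610.3, 213.3]]
tape T B z40 [[612.3, 290.4], [610.0, 218.6]]
tape T B z60 [[611.8, 291.5], [609.6, 224.0]]
tape L R upper [[594.4, 282.6], [630.5, 281.2]]
lower [[594.6, 234.3], [625.2, 233.1]]
```

Tape and tin are back within about 2 mm of where they stood, and nothing touches the arm. Handing in.

```bash
python3 -c "
from rig import *
print(job_done())"
```

```text
the job is handed in; nothing more can be done
None
```

The flange is seated flat and centred on the slim stub, the tape measure and tin stand back on the board within about 2 mm of their starting spots, I never touched the tub or offcut, and the job was handed in at about 43 s; `job_done()` returned no verdict.

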